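# Hold the takings box unlocked

## Robot

A 6-joint arm with a two-finger parallel gripper is mounted at the origin on the work surface. World frame = base frame: x ahead of the robot, y to its left, z up, the work surface at z = 0. Lengths are in mm, angles in rad, forces in N, time in s.
With the tool pointing down it reaches from about 350 to 975 mm from the base axis. Payload 7.1 kg.
Tool frame: the origin (TCP) lies at the very end of the fingers, on their centre line; the grasp point (between the pads) lies 19 mm behind it (ctrl.grasp_offset is the distance from the TCP to the grasp point, in mm); z points along the fingers, y is the line along which they close (so a half turn about z gives the same grasp; the last joint's range is limited). The gripper opens to 88 mm and grips with 3 to 60 N. Pads are 20 mm wide; open, the fingers measure 115 mm over their backs; the gripper's body (75 mm by 178 mm) begins 61 mm behind the grasp point.
Start: joints at [-1.229, 0.423, 1.63, -0, 1.089, -0.019], TCP at [220.656, -584.735, 184.975] pointing down, gripper open.
Joint ranges: [-3, 3], [-0.9, 2.11], [0.09, 2.58], [-1.31, 4.45], [0.11, 2.69], [-2.54, 2.54]. Speed limits (rad/s): [2.39, 2.39, 3.01, 3.14, 3.14, 3.14].

## Interface

Orientations are given as a rotation vector (axis times angle).
In Python, from workcell import ctrl, viewer, ticket, models gives the robot as it stands.
- The arm moves only by the tool play_rows, never from a script. Its arguments are lists of equal length, an entry for each row: "dp": the shift along the world's x, y, z in mm, a list of three; "yaw": the turn about the world's z in degrees. In form: {"dp": [[tx, ty, tz], ...], "yaw": [yaw, ...]}. A call has 1 to 8 rows; each row shifts and turns the commanded pose from where the row before left it; what a row does not reach is not made up. A row lasts 1/12 s, in which the tool goes at most 41.7 mm and 7.16 degrees, less where a joint would pass 70% of its speed; a pose out of reach is approached as far as the arm can. A call is refused whole if a number of a shift passes 41.7 or a number of a turn 7.16, either way. A call with a gripper value outside its range is refused whole. "gripper" is the closure, from 0 (fully open) to 1 (shut), set as the call begins (left out, the last holds). The fingers move at their own pace and stop on an object; the grip force is fixed at half the most. Time passes only in rows, so rows that do not move let the fingers close. It gives the time, the measured TCP pose, the force, the opening and the grip force at its end, in the units of the state.
- ctrl.get_obs(): the state, without advancing time (a new reading comes with each control period).
- viewer.get_image(name): name is "scene" or "top" or "wrist"; returns a dict with "pixels" (384x512x3 uint8, red, green, blue), "range_z" (384x512 float32, mm along the optical axis (not along the pixel's ray), 0 where there is no reading), "fx", "fy", "cx", "cy" (pixels), "T" (4x4, takes a point from camera to world coordinates); the wrist camera has in their place "hand_eye" (4x4, takes a point from camera to tool coordinates, whose origin is the TCP and whose axes are the flange's). Camera axes: x right, y up, looking along -z (the intrinsics and any distortion apply to the point x, -y, -z); pixel columns grow to the right and rows downward; lengths in mm; the calibration is good to about 2 mm. The wrist camera is an equidistant fisheye: a pixel r from the principal point sees the ray r / f radians off the axis. A picture is of the moment at which its call begins: read the wrist's pose just before it.
- ticket.close_job(): hands the job in; it is judged then, once.
Trained networks look in a picture, given as the dict that the camera call returned (one of the last four; its "shot" number tells which), for a name from the list of things; names that differ only in an ending like _2 or _b are one class to them, and where a whole thing is asked for, a point or a joint stands for the part that bears it (a point fixed in the world has none). Each returns a list of dicts, best first, with "conf" (0 to 1); they miss things now and then, are a little off and sometimes report something else, mostly with a low value. They report only what shows in the picture. A call takes as long as a camera call.
- models.look_for(picture, name): "bbox" ([centre column, centre row, width, height] in pixels, round what is visible of it).
- models.landmark_of(picture, name): "location" ([column, row] in pixels: a listed point, or the origin of a listed thing).
The state is a dict: "t": time; "qpos": joint angles; "qvel": joint speeds; "joint_torque": joint torques, N m; "ee_pos": TCP position; "orientation": TCP orientation; "ft_force": force on the tool from outside, world axes, zero at the start; "moment": the same for the moment, N m; "width": finger opening in mm; "grasp_force": force on a finger pad.
Only numpy, scipy, OpenCV 4.12 (cv2) and the standard library are available. Lean on these libraries where they do the work, as an engineer would, in place of code of your own. Each camera call takes 0.05 s, during which the arm holds its last target. There are 200 camera calls.

## Task

Take the key with the round head out of the wooden key block and push it fully home in the lock on top of the steel takings box; the lock's pins are sticky, so jiggle the key if it stops short. Then turn it a quarter turn clockwise, as far as it goes, and hold it there against its spring so that I can lift the lid: finish with the key still gripped and turned. Leave the other two keys in the block and the jars where they stand.

Things in the scene. Friction and masses are not known exactly. Their poses are not given: they have to be found in the camera images.
- key_round: The key to use: round black head (disc 30 mm across, 10 mm thick), steel collar (21 x 12 mm, 5 mm high), steel blade 12 mm wide, 4 mm thick, 30 mm long to the collar, the last 9 mm a V tip. Starts upright in the block, head up, collar on the block's top. Origin: blade tip; z up to the head, x along the blade's width, y through its thickness. Fits the lock either way round. 25-50 g.
- key_head (a point): Centre of that key's round head, 49.5 mm above the blade tip (collar's underside is at 30 mm, its top at 35 mm, the head from 35 to 64.5 mm); axes as the key's: the head's two flat faces look to +y and -y, 10 mm apart, to be squeezed along y.
- key_block: Wooden block, 60 x 190 mm, 45 mm high, fixed to the counter; origin at the centre of its underside, z up, y along its length. Slots in its top at y = -60, 0 and +60 mm, 5.6 mm wide along x, 13.6 mm along y, 36 mm deep; each holds one key upright, blade width along the block's y. Which key stands in which slot varies.
- key_square: Another key, to be left in the block: the same make with a square head (28 mm wide, 28 mm high, 10 mm thick). Origin and axes as for the round key.
- key_tee: Another key, to be left in the block: the same make with a T-shaped head (36 mm wide at the top, 29 mm high, 10 mm thick). Origin and axes as for the round key.
- takings_box: Grey sheet-steel cash box with a flat lid, 200 x 240 mm at the lid, top of the lid 95 mm above the counter, bolted down. Origin: centre of its underside; z up, x from the front edge (lock side) to the hinged back edge, y along the front. On the lid behind the lock are a flat coin slot and, at the back corner on the +y side, a honey jar.
- keyway (a point): Mouth of the keyway: centre of the brass plug's face, 96 mm above the counter, 52 mm in front of the box's centre. x along the long side of the keyway while the lock is unturned; the key goes in straight down. Keyway 13.4 x 5.4 mm, chamfered 2 mm, 34 mm deep; key fully home: collar on this face, tip 30 mm below. A bezel ring (28 mm inside, 43 mm outside) stands 3 mm above the face.
- lock (a joint): Angle of the lock's plug, rad: 0 unturned, grows clockwise seen from above to the stop at 1.571. A spring turns it back (0.03 N m at 0, 0.10 N m at the stop). Play between key and plug: up to 0.15 rad. Three sticky sprung wafers 6, 12.5 and 19 mm down resist the blade with 5 to 20 N, and the plug is blocked until the blade has passed them all.
- jar_small: Small glass jar, 54 mm across, 70 mm high, origin under its centre, standing between the key block and the takings box.
- jar_honey: Small jar, 60 mm across, 75 mm high, origin under its centre, standing on the lid of the takings box near a back corner.
- jar_peach_a: Bellied jar, 94 mm across, 130 mm high, origin under its centre, behind or beside the work area.
- jar_peach_b: Another such jar, the same size.
- jar_pickle: Straight jar, 86 mm across, 120 mm high, behind or beside the work area.
- jar_beet: Straight jar, 72 mm across, 115 mm high, behind or beside the work area.

How it is judged (in metres and radians):
On the way, in this order (a step that is already met when the one before it is completed fails the run):
1. the round-headed key is out of the block, in the fingers (z of key_round in the frame of key_block above 0.047 m and contact force between the fingers and key_round above 1 N), for 0.1 s.
2. the key is fully home in the lock, not yet turned (z of key_round in the frame of keyway below -0.027 m and horizontal distance between key_round and keyway below 0.004 m and value of joint lock below 0.5 rad), for 0.1 s.
At the end, for the whole second after the job is handed in: Through the last second: lock turned at least 1.2 rad (70 degrees); round-headed key fully home (collar within 3 mm of the plug's face, within 4 mm of its axis, upright within 0.15 rad) and gripped with more than 2 N; the other two keys still down in the block (value of joint lock above 1.2 rad and z of key_round in the frame of keyway below -0.027 m and horizontal distance between key_round and keyway below 0.004 m and angle between key_round's own z axis and vertical below 0.15 rad and contact force between the fingers and key_round above 2 N and z of each of key_square, key_tee in the frame of key_block below 0.022 m); the arm keeps its last pose, push and grip.
It fails at once if one of the other keys is pulled or knocked out of the block (distance of any of key_square, key_tee from where it was at the start of the episode above 0.012 m).
It fails at once if a jar is knocked over or pushed away (more than 25 mm) (distance of any of jar_small, jar_honey, jar_peach_a, jar_peach_b, jar_pickle, jar_beet from where it was at the start of the episode above 0.025 m).
It also fails if it takes over 54 s, if anything falls off the work surface, if the arm or the gripper's body presses on something with over 40 N, if the wrist force passes 120 N, or if a joint passes its speed limit or range.

## Working session

There is one attempt and no reset: what is moved stays moved. The work goes in short steps, Python scripts to look and compute and a tool call to move; the robot and the scene stay as the last step left them, time stands still between calls to the robot, and variables do not carry over. Pictures are saved under pics/ and viewed, at most 11 in all, crops included, and the job is handed in when it is done.

Besides the shell and the picture viewer there is one more tool, called after "Emit:" as name(argument=value, ...), one argument or row to a line, values as JSON. play_rows: Moves the arm, as the interface text tells. Its arguments: {"type":"object","properties":{"dp":{"type":"array"},"yaw":{"type":"array"},"gripper":{"type":"number"}},"required":["dp","yaw"]}

```bash
mkdir -p pics; cat > h.py <<'E'
import numpy as np, cv2
from scipy.spatial.transform import Rotation as R
from workcell import ctrl, viewer, ticket, models
def pose(o):
    T=np.eye(4);T[:3,:3]=R.from_rotvec(o["orientation"]).as_matrix();T[:3,3]=o["ee_pos"];return T
def grab(n):
    o=ctrl.get_obs();p=viewer.get_image(n)
    p["W"]=pose(o)@p["hand_eye"] if n=="wrist" else p["T"];p["fish"]=n=="wrist";return p
def ray(p,u,v):
    x=(u-p["cx"])/p["fx"];y=(v-p["cy"])/p["fy"]
    if p["fish"]:
        r=np.hypot(x,y);s=np.tan(r)/r if r>1e-9 else 1;x*=s;y*=s
    return p["W"][:3,:3]@np.array([x,-y,-1.])
def onz(p,u,v,z):
    d=ray(p,u,v);o=p["W"][:3,3];return o+d*(z-o[2])/d[2]
def depth(p,u,v):
    z=p["range_z"][int(round(v)),int(round(u))];return p["W"][:3,3]+ray(p,u,v)*z
def cloud(p):
    v,u=np.mgrid[:384,:512];x=(u-p["cx"])/p["fx"];y=(v-p["cy"])/p["fy"]
    if p["fish"]:
        r=np.hypot(x,y)+1e-9;s=np.tan(r)/r;x=x*s;y=y*s
    z=p["range_z"];P=np.stack([x*z,-y*z,-z],-1);return P@p["W"][:3,:3].T+p["W"][:3,3]
def save(p,f,box=None,k=1):
    im=p["pixels"][...,::-1]
    if box: a,b,c,d=box;im=im[b:d,a:c]
    cv2.imwrite("pics/"+f,cv2.resize(im,None,fx=k,fy=k,interpolation=cv2.INTER_CUBIC))
E
python3 - <<'E'
from h import *
print(ctrl.get_obs())
ims=[]
for n in["scene","top","wrist"]:
    p=grab(n);print(n,{k:p[k] for k in("fx","fy","cx","cy")},p["W"][:3,3]);ims.append(p["pixels"])
    for t in["key_round","key_head","key_block","key_square","key_tee","takings_box","keyway","jar_small"]:
        for d in models.landmark_of(p,t)[:2]:
            u,v=d["location"];
            if 0<=u<511 and 0<=v<383: print(t,round(d["conf"],2),np.round([u,v]),np.round(depth(p,u,v)))
cv2.imwrite("pics/a.png",cv2.resize(np.hstack(ims[:2])[...,::-1],(800,300),interpolation=cv2.INTER_AREA))
p=grab("top");save(p,"top.png",k=1.5)
E
```

```text
{'t': 0.0, 'qpos': array([-1.22901596e+00,  4.23794178e-01,  1.63067971e+00,  8.76259650e-06,
        1.08860545e+00, -1.89985085e-02]), 'qvel': array([ 0.00131219,  0.00038398,  0.00023604, -0.00015106, -0.00054576,
        0.00058322]), 'joint_torque': array([-2.45088704e-03, -5.44632268e+01, -2.73668575e+01,  6.43179193e-02,
        2.28280347e-02, -1.16590227e-04]), 'ee_pos': array([ 220.45094853, -584.18164534,  184.23491987]), 'orientation': array([-3.08917320e+00, -5.63371857e-01,  3.63056297e-04]), 'ft_force': array([-0.48608104,  0.04275048,  0.21270072]), 'moment': array([ 0.00845672, -0.01490146, -0.03450517]), 'grasp_force': 0.0, 'width': 87.8033749240987}
scene {'fx': 400.39598946073386, 'fy': 400.39598946073386, 'cx': 250.00815344620358, 'cy': 191.24991477684495} [1488.61939514   12.64770985  955.29229428]
key_round 0.54 [333. 184.] [533. 254.  43.]
key_head 0.38 [330. 177.] [519. 245.  61.]
key_head 0.27 [294. 250.] [815. 118.  55.]
key_block 0.92 [328. 186.] [546. 239.  47.]
key_block 0.27 [103. 191.] [ 590. -491.   30.]
key_square 0.64 [311. 186.] [542. 182.  41.]
ke
[... 231 characters left out ...]
 'cx': 253.11620575123365, 'cy': 190.66208159912392} [ 401.60425533  -18.86322647 1297.38136612]
key_round 0.51 [181. 220.] [515. 245.  40.]
key_head 0.6 [176. 220.] [ 402.  -19. 1297.]
key_head 0.49 [318. 215.] [ 515. -203.   95.]
key_block 0.56 [180. 220.] [509. 240.  71.]
key_square 0.61 [195. 220.] [508. 190.  76.]
key_tee 0.39 [159. 219.] [ 402.  -19. 1297.]
takings_box 0.75 [321. 216.] [ 512. -212.   96.]
takings_box 0.52 [198. 218.] [516. 180.  76.]
keyway 0.8 [321. 226.] [ 480. -210.   96.]
jar_small 0.73 [254. 207.] [548.  -1.  74.]
wrist {'fx': 297.3186396354542, 'fy': 297.3186396354542, 'cx': 255.94218469273886, 'cy': 189.37921564171762} [ 285.53870394 -559.35790441  383.64160894]
```

View pics/top.png

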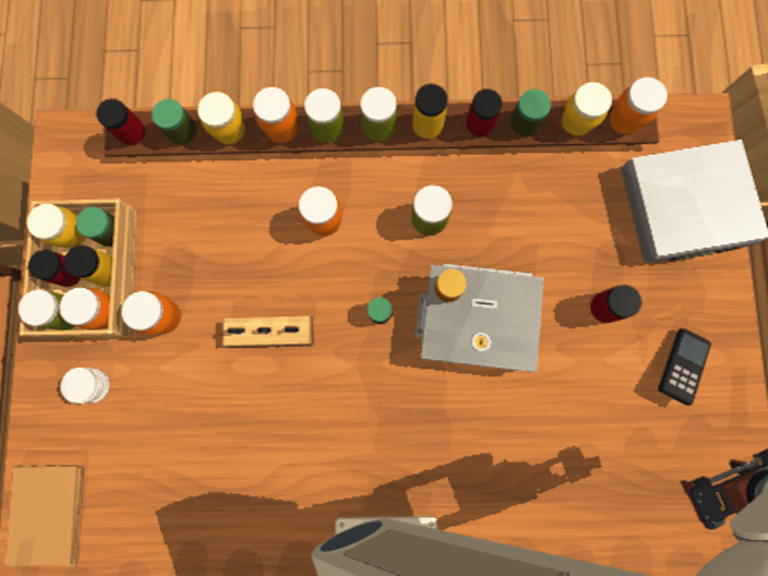

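View pics/a.png

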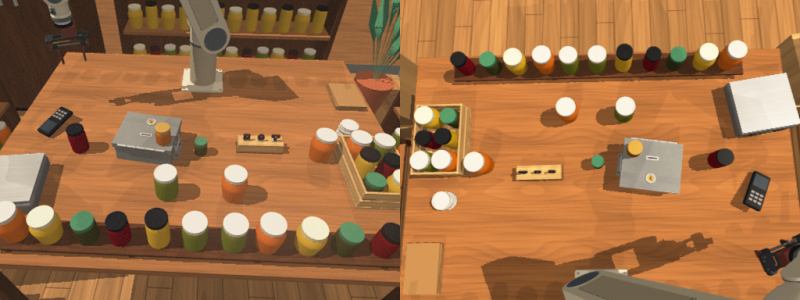

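The round key is in the middle slot of the block at about (510, 240). The lock is at about (480, -208). I'll fly via the lock, looking at it on the way.

Emit:
play_rows(
  dp=[
    [12,22,12],
    [12,22,12],
    [12,22,12],
    [12,22,12],
    [12,22,12],
    [12,22,12],
    [12,22,12],
    [12,22,12],
  ],
  yaw=[4,4,4,4,4,4,4,4],
)

```text
t: 2.07
ee_pos: [317.1, -407.6, 281.6]
orientation: [2.813, 1.398, 0.0]
ft_force: [-0.4, -0.5, -0.2]
width: 87.9
grasp_force: 0.0
```

Emit:
play_rows(
  dp=[
    [18,24,0],
    [18,24,0],
    [18,24,0],
    [18,24,0],
    [18,24,0],
    [18,24,0],
    [18,24,0],
    [18,4,0],
  ],
  yaw=[4.5,4.5,4.5,4.5,4.5,4.5,4.5,4.5],
)

```text
t: 2.73
ee_pos: [461.1, -233.6, 281.2]
orientation: [-2.24, -2.201, -0.001]
ft_force: [0.1, -0.6, -1.3]
width: 87.4
grasp_force: 0.0
```

```bash
python3 - <<'E'
from h import *
o=ctrl.get_obs();print(o["t"],o["ee_pos"],pose(o)[:3,1],o["qpos"])
p=grab("wrist")
for t,z in[("keyway",96),("takings_box",96),("jar_small",70),("jar_honey",170)]:
    for d in models.landmark_of(p,t)[:2]:
        u,v=d["location"];print(t,round(d["conf"],2),np.round([u,v],1),np.round(onz(p,u,v,z),1))
save(p,"w1.png",k=1.5);np.savez("w1.npz",px=p["pixels"],z=p["range_z"],W=p["W"])
E
```

```text
2.7333 [ 461.10441539 -233.58208121  281.17678156] [ 9.99847653e-01 -1.74545637e-02 -9.63724586e-05] [-4.92470443e-01  1.57844281e-01  1.76506703e+00  8.80609948e-04
  1.21921502e+00 -4.75318433e-01]
keyway 0.59 [268.8 144.6] [ 477.4 -204.6   96. ]
takings_box 0.65 [294.4 142.1] [ 510.8 -201.7   96. ]
jar_small 0.77 [310.   12.1] [539.5 -17.3  70. ]
jar_honey 0.65 [351.2  97.4] [ 563.1 -145.6  170. ]
```

View pics/w1.png

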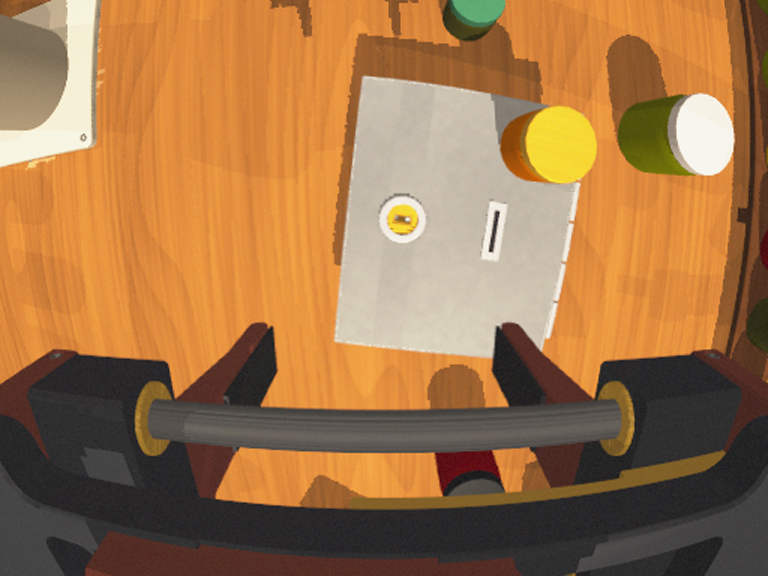

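The lid and lock are clear, with the plug at about px (268,145) and the lid edges visible for the yaw. Next I go to the block.

Emit:
play_rows(
  dp=[
    [5,34,0],
    [5,34,0],
    [5,34,0],
    [5,34,0],
    [5,34,0],
    [5,34,0],
    [5,34,0],
    [5,34,0],
  ],
  yaw=[0,0,0,0,0,0,0,0],
)

```text
t: 3.65
ee_pos: [500.1, 35.6, 281.2]
orientation: [2.251, 2.191, -0.0]
ft_force: [1.3, -1.1, 0.2]
width: 88.0
grasp_force: 0.0
```

Emit:
play_rows(
  dp=[
    [0,34,-10],
    [0,34,-20],
    [0,34,-20],
    [0,30,-20],
    [0,10,-10],
    [0,0,0],
  ],
  yaw=[0,0,0,0,0,0],
)

```text
t: 4.15
ee_pos: [498.9, 177.4, 198.7]
orientation: [-2.245, -2.195, 0.006]
ft_force: [0.1, -0.6, -0.1]
width: 87.8
grasp_force: 0.0
```

```bash
python3 - <<'E'
from h import *
o=ctrl.get_obs();print(o["t"],o["ee_pos"],pose(o)[:3,1],o["qpos"])
p=grab("wrist")
for t,z in[("key_head",64.5),("key_round",9),("key_square",64.5),("key_tee",64.5),("key_block",45)]:
    for d in models.landmark_of(p,t)[:2]:
        u,v=d["location"];print(t,round(d["conf"],2),np.round([u,v],1),np.round(onz(p,u,v,z),1))
save(p,"w2.png",k=1.5)
C=cloud(p);ok=(p["range_z"]>0)
m=ok&(C[...,2]>56)&(C[...,2]<90)&(abs(C[...,0]-510)<60)&(abs(C[...,1]-240)<110)
n,l,s,c=cv2.connectedComponentsWithStats(m.astype(np.uint8))
for i in range(1,n):
    if s[i,4]>30: P=C[l==i];print(s[i],np.round(c[i]),P.min(0).round(1),P.max(0).round(1),P.mean(0).round(1))
m=ok&(abs(C[...,2]-45)<4)&(abs(C[...,0]-510)<60)&(abs(C[...,1]-240)<130)
print(cv2.minAreaRect(C[m][:,:2].astype(np.float32)))
# box yaw
q=dict(np.load("w1.npz"));p.update(range_z=q["z"],W=q["W"]);C=cloud(p)
m=(p["range_z"]>0)&(abs(C[...,2]-95)<4)&(abs(C[...,0]-520)<140)&(abs(C[...,1]+205)<160)
print(cv2.minAreaRect(C[m][:,:2].astype(np.float32)))
for a,b in[((363,76),(336,342)),((499,204),(488,258)),((336,342),(500,357))]:
    A=onz(p,a[0]/1.5,a[1]/1.5,95);B=onz(p,b[0]/1.5,b[1]/1.5,95);print(A,B,np.degrees(np.arctan2(*(A-B)[1::-1])))
E
```

```text
4.15 [498.94241328 177.44051835 198.73885943] [ 0.99974162 -0.02235082 -0.00413831] [ 3.19234186e-01  2.68683865e-01  1.82479376e+00 -4.08716484e-05
  1.05251972e+00  3.41604261e-01]
key_head 0.52 [268.8 103.9] [513.7 257.3  64.5]
key_round 0.69 [264.2 100.3] [510.  263.6   9. ]
key_square 0.52 [268.6 150.3] [512.5 205.1  64.5]
key_block 0.59 [266.1 101.7] [511.3 260.4  45. ]
[262  32  10  34 321] [267.  48.] [507.4 300.1  56.4] [517.4 336.7  80.1] [512.3 317.9  77.1]
[264  90  10  26 253] [268. 103.] [508.  244.8  63.9] [518.1 273.   79.2] [512.9 258.4  75.2]
[265 143  10  28 266] [269. 156.] [508.  184.7  58.9] [518.1 213.   78.8] [512.9 199.7  75.7]
((512.7672729492188, 258.5533752441406), (60.10698318481445, 190.49305725097656), 0.2252233624458313)
((531.0271606445312, -213.77308654785156), (243.34909057617188, 208.33958435058594), 82.41783142089844)
[445.30122575 -81.03898923  95.        ] [ 413.91677051 -319.54868102   95.        ] 82.50376429401699
[ 562.27315291 -193.5224795    95.        ] [ 553.34913056 -242.06360143   95.        ] 79.58280481130681
[ 413.91677051 -319.54868102   95.        ] [ 570.23189849 -339.26476007   95.        ] 172.8112256300854
```

View pics/w2.png

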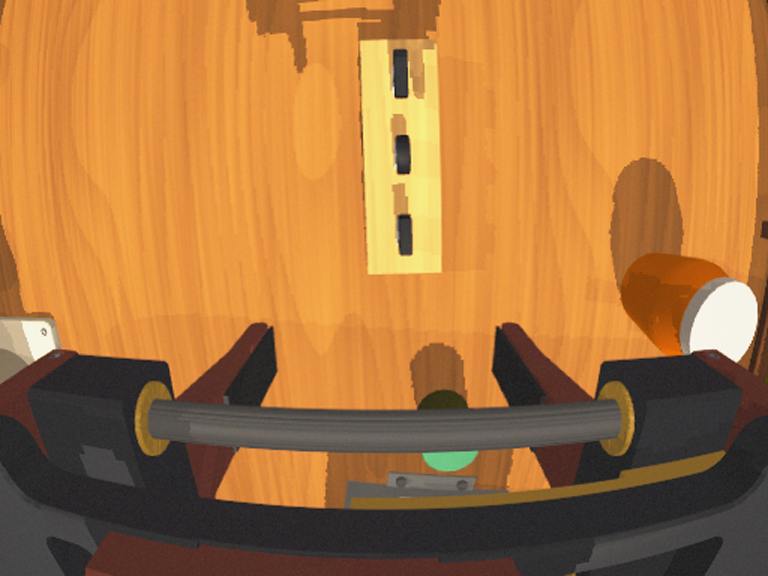

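The three keys stand in the block and the middle one is taken as round. The top camera gave a y about 15 mm different, so I'm checking from rest.

```bash
python3 - <<'E'
from h import *
for n in["wrist","top","scene"]:
    o=ctrl.get_obs();print(n,o["t"],o["ee_pos"].round(1),o["qvel"].round(3)[:3])
    p=grab(n)
    C=cloud(p);ok=(p["range_z"]>0)
    m=ok&(abs(C[...,2]-45)<4)&(abs(C[...,0]-510)<60)&(abs(C[...,1]-250)<130)
    print(m.sum(),cv2.minAreaRect(C[m][:,:2].astype(np.float32)))
    for t,z in[("key_head",64.5),("keyway",96),("key_block",0)]:
        for d in models.landmark_of(p,t)[:1]:
            print(t,d["conf"],np.round(onz(p,*d["location"],z),1),np.round(d["location"]))
    if n=="wrist":
        m=ok&(C[...,2]>56)&(C[...,2]<90)&(abs(C[...,0]-510)<60)&(abs(C[...,1]-240)<110)
        k,l,s,c=cv2.connectedComponentsWithStats(m.astype(np.uint8))
        for i in range(1,k):
            if s[i,4]>30:
                P=C[l==i];print(P.mean(0).round(1))
                yb=P[:,1];e=np.linspace(yb.min(),yb.max(),9)
                print([round(float(P[(yb>=a)&(yb<=b),2].max()),1) for a,b in zip(e,e[1:])])
    if n=="scene": save(p,"s2.png",(270,140,400,220),6)
E
```

```text
wrist 4.45 [501.5 176.  202.2] [0.004 0.003 0.004]
6852 ((513.1228637695312, 258.403564453125), (60.832462310791016, 190.12196350097656), 0.26189520955085754)
key_head 0.72 [511.3 260.   64.5] [263. 101.]
key_block 0.89 [513.1 261.2   0. ] [263. 102.]
[512.3 317.2  77.4]
[79.8, 79.2, 79.7, 79.7, 79.0, 79.8, 79.5, 79.6]
[512.6 258.5  74.8]
[74.2, 77.6, 78.9, 79.6, 79.5, 79.3, 76.6, 73.2]
[512.9 199.4  76.1]
[78.8, 78.2, 78.8, 77.9, 78.0, 78.5, 77.9, 77.5]
top 4.65 [501.  176.7 201.6] [0.007 0.004 0.001]
108 ((512.8170166015625, 242.50540161132812), (57.31840896606445, 166.25050354003906), 0.3386170268058777)
keyway 0.95 [ 481.8 -204.6   96. ] [319. 226.]
scene 4.85 [500.7 177.2 201. ] [ 0.002  0.004 -0.001]
591 ((515.90478515625, 258.0147705078125), (66.77371978759766, 190.86309814453125), 0.04925338551402092)
key_head 0.39 [509.3 253.   64.5] [332. 174.]
keyway 0.82 [ 483.5 -207.8   96. ] [193. 157.]
key_block 0.82 [499.8 255.2  -0. ] [330. 186.]
```

View pics/s2.png

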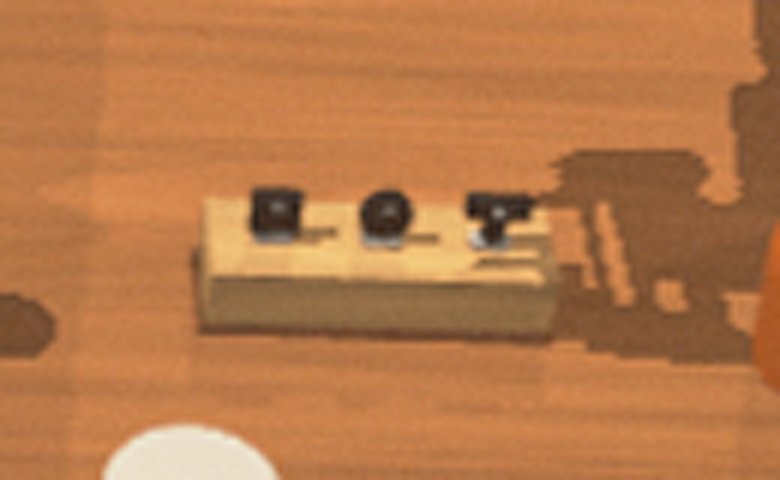

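The round head is in the middle, at (512.6, 258.5). Moving over it, then down.

Emit:
play_rows(
  dp=[
    [3,20,0],
    [3,30,0],
    [3,25,0],
    [2.5,6,-10],
    [0,0,-30],
    [0,0,-30],
    [0,0,-20],
    [0,0,0],
  ],
  yaw=[1.2,0,0,0,0,0,0,0],
)

```text
t: 5.72
ee_pos: [508.7, 256.3, 106.2]
orientation: [-2.222, -2.217, 0.013]
ft_force: [-1.3, 1.0, -0.9]
width: 88.3
grasp_force: 0.0
```

```bash
python3 - <<'E'
from h import *
p=grab("wrist");o=ctrl.get_obs();print(o["t"],o["ee_pos"],pose(o)[:3,1])
C=cloud(p)
m=(p["range_z"]>0)&(C[...,2]>56)&(C[...,2]<90)&(abs(C[...,0]-510)<20)&(abs(C[...,1]-250)<110)
k,l,s,c=cv2.connectedComponentsWithStats(m.astype(np.uint8))
for i in range(1,k):
    if s[i,4]>30: P=C[l==i];print(P.min(0).round(1),P.max(0).round(1),P.mean(0).round(1))
E
```

```text
5.7667 [510.17560302 256.93268064 108.53779729] [ 0.99998553 -0.00206979 -0.00496458]
[507.3 301.   74.7] [517.2 335.6  80.1] [512.4 318.7  77.7]
[507.8 244.8  64.2] [517.7 273.2  79.5] [512.6 261.3  74.8]
[508.5 189.4  56.1] [518.3 213.3  79.1] [513.2 204.5  73.6]
```

Emit:
play_rows(
  dp=[
    [0,0,-20],
    [0,0,-20],
    [0,0,-12],
    [0,0,-6],
    [0,0,0],
    [0,0,0],
    [0,0,0],
    [0,0,0],
  ],
  yaw=[0,0,0,0,0,0,0,0],
)

```text
t: 6.43
ee_pos: [513.0, 258.6, 54.1]
orientation: [2.223, 2.219, 0.003]
ft_force: [-0.2, 0.4, -0.8]
width: 87.9
grasp_force: 0.0
```

Emit:
play_rows(
  dp=[
    [0,0,-1],
    [0,0,0],
    [0,0,0],
    [0,0,0],
    [0,0,0],
    [0,0,0],
    [0,0,0],
    [0,0,0],
  ],
  yaw=[0,0,0,0,0,0,0,0],
  gripper=1,
)

```text
t: 7.1
ee_pos: [512.1, 258.3, 51.9]
orientation: [-2.224, -2.219, 0.0]
ft_force: [-0.1, 0.2, -0.5]
width: 37.9
grasp_force: 0.0
```

Emit:
play_rows(
  dp=[
    [0,0,0],
    [0,0,3],
    [0,0,5],
    [0,0,10],
    [0,0,10],
    [0,0,10],
    [0,0,10],
    [0,0,10],
  ],
  yaw=[0,0,0,0,0,0,0,0],
)

```text
t: 7.77
ee_pos: [512.4, 258.4, 111.5]
orientation: [2.224, 2.219, 0.001]
ft_force: [0.6, 0.3, 0.5]
width: 0.3
grasp_force: 0.0
```

Lifted before the fingers had closed. I'll open and repeat, waiting longer this time.

Emit:
play_rows(
  dp=[
    [0,0,0],
    [0,0,0],
    [0,0,0],
    [0,0,0],
    [0,0,0],
    [0,0,0],
    [0,0,0],
    [0,0,0],
  ],
  yaw=[0,0,0,0,0,0,0,0],
  gripper=0.4,
)

```text
t: 8.43
ee_pos: [512.1, 258.2, 109.7]
orientation: [-2.224, -2.219, 0.001]
ft_force: [0.7, -0.1, 0.2]
width: 50.1
grasp_force: 0.0
```

```bash
python3 - <<'E'
from h import *
p=grab("wrist");o=ctrl.get_obs();print(o["t"],o["ee_pos"],o["width"])
C=cloud(p)
m=(p["range_z"]>0)&(C[...,2]>56)&(C[...,2]<90)&(abs(C[...,0]-510)<20)&(abs(C[...,1]-250)<110)
k,l,s,c=cv2.connectedComponentsWithStats(m.astype(np.uint8))
for i in range(1,k):
    if s[i,4]>30: P=C[l==i];print(P.min(0).round(1),P.max(0).round(1),P.mean(0).round(1))
E
```

```text
8.4833 [512.05308386 258.20308197 109.7491486 ] 51.32567000900338
[507.6 301.1  75.7] [517.  336.3  80. ] [512.6 318.5  77.8]
[507.9 245.   62.8] [517.3 273.5  79.2] [512.6 261.4  74.6]
[508.4 189.9  56.3] [518.3 213.3  78.9] [513.2 205.   73.4]
```

Key undisturbed. Going down again.

Emit:
play_rows(
  dp=[
    [0.5,0.5,-20],
    [0,0,-20],
    [0,0,-12],
    [0,0,-5],
    [0,0,-1],
    [0,0,0],
    [0,0,0],
    [0,0,0],
  ],
  yaw=[0,0,0,0,0,0,0,0],
)

```text
t: 9.15
ee_pos: [513.3, 259.1, 52.9]
orientation: [2.224, 2.219, 0.002]
ft_force: [-0.1, -0.4, 0.2]
width: 52.1
grasp_force: 0.0
```

Emit:
play_rows(
  dp=[
    [0,0,0],
    [0,0,0],
    [0,0,0],
    [0,0,0],
    [0,0,0],
    [0,0,0],
    [0,0,0],
    [0,0,0],
  ],
  yaw=[0,0,0,0,0,0,0,0],
  gripper=1,
)

```text
t: 9.82
ee_pos: [512.6, 258.8, 51.9]
orientation: [-2.224, -2.219, 0.0]
ft_force: [0.2, 0.0, 0.2]
width: 2.8
grasp_force: 0.0
```

Emit:
play_rows(
  dp=[
    [0,0,0],
    [0,0,0],
    [0,0,0],
    [0,0,0],
  ],
  yaw=[0,0,0,0],
)

```text
t: 10.15
ee_pos: [512.7, 258.8, 52.0]
orientation: [-2.224, -2.219, 0.0]
ft_force: [-0.1, -0.1, -0.2]
width: 0.3
grasp_force: 0.0
```

```bash
python3 - <<'E'
from h import *
p=grab("wrist");q=grab("scene")
a=cv2.resize(p["pixels"][0:300,130:400],(440,489));b=cv2.resize(q["pixels"][130:220,280:390],None,fx=3.2,fy=3.2)
b=cv2.copyMakeBorder(b,0,489-b.shape[0],0,0,cv2.BORDER_CONSTANT)
cv2.imwrite("pics/w3.png",np.hstack([a,b])[...,::-1])
E
```

```text
(no output)
```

View pics/w3.png

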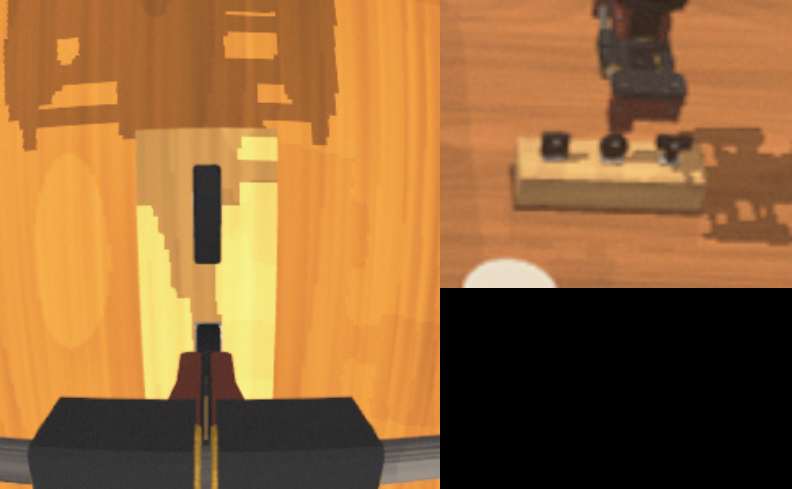

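The round key is not between the pads. The scene view shows the fingertips higher and to the +y side of the key, so I'll measure the actual fingertip against the stated TCP.

```bash
python3 - <<'E'
from h import *
o=ctrl.get_obs();print(o["ee_pos"],o["width"],getattr(ctrl,"grasp_offset",None))
p=grab("wrist");print(p["hand_eye"].round(3));C=cloud(p)
t=np.linalg.inv(p["hand_eye"])
for q in([0,0,0],[10,0,0],[0,0,-19]):
    c=t@np.array([*q,1.]);x,y,z=c[0],-c[1],-c[2];r=np.hypot(x,y);th=np.arctan2(r,z);print(q,p["cx"]+p["fx"]*th*x/r,p["cy"]+p["fy"]*th*y/r,"depth",z)
for v in range(195,250,4):print(v,p["range_z"][v,[250,254,258,262]].round(0),C[v,254].round(0))
s=grab("scene");C=cloud(s)
m=(s["range_z"]>0)&(C[...,2]>40)&(C[...,2]<200)&(abs(C[...,0]-510)<80)&(abs(C[...,1]-258)<110)
P=C[m]
for z in range(40,200,10):
    Q=P[(P[:,2]>=z)&(P[:,2]<z+10)]
    if len(Q):print(z,len(Q),Q.min(0).round(),Q.max(0).round(),np.median(Q,0).round())
E
```

```text
[512.63606976 258.75779617  51.93537527] 0.20544183394433382 18.700000000000003
[[-1.00000e-03  9.67000e-01  2.56000e-01  7.06080e+01]
 [ 1.00000e+00  1.00000e-03  1.00000e-03 -4.88000e-01]
 [ 1.00000e-03  2.56000e-01 -9.67000e-01 -1.98634e+02]
 [ 0.00000e+00  0.00000e+00  0.00000e+00  1.00000e+00]]
[0, 0, 0] 256.93473048728384 214.0995139371059 depth 210.08098247522764
[10, 0, 0] 256.93064788379195 200.60521662536496 depth 207.52575749635085
[0, 0, -19] 257.00894035876485 223.9040216837009 depth 191.71173195380064
195 [215. 214. 217. 215.] [511. 271.  44.]
199 [212. 195. 196. 196.] [511. 274.  64.]
203 [190. 190. 190. 192.] [511. 272.  69.]
207 [188. 187. 188. 188.] [511. 271.  72.]
211 [187. 187. 185. 187.] [511. 268.  73.]
215 [185. 184. 185. 185.] [511. 267.  77.]
219 [167. 170. 170. 166.] [511. 269.  90.]
223 [160. 165. 164. 160.] [511. 269.  96.]
227 [155. 159. 159. 155.] [511. 269. 102.]
231 [150. 154. 154. 149.] [511. 269. 107.]
235 [145. 149. 149. 145.] [511. 269. 113.]
239 [139. 142. 144. 139.] [511. 270. 119.]
243 [135. 138. 140. 135.] [511. 270. 123.]
247 [ 82. 135. 135.  82.] [511. 269. 127.]
40 617 [480. 163.  40.] [548. 354.  50.] [523. 257.  44.]
50 53 [513. 186.  50.] [538. 328.  60.] [518. 252.  55.]
60 54 [508. 184.  60.] [521. 335.  70.] [518. 256.  66.]
70 97 [504. 184.  70.] [523. 336.  80.] [516. 262.  76.]
80 3 [511. 190.  80.] [518. 322.  81.] [516. 310.  80.]
90 18 [516. 248.  91.] [526. 271. 100.] [522. 258.  96.]
100 12 [519. 248. 100.] [525. 269. 107.] [522. 258. 104.]
170 20 [436. 227. 171.] [590. 288. 180.] [514. 229. 176.]
180 63 [432. 226. 181.] [590. 292. 190.] [510. 235. 187.]
190 105 [439. 226. 190.] [547. 292. 200.] [526. 237. 193.]
```

The fingertips really sit about 36 mm above the stated TCP: seen at z≈88 where 52 was reported, with xy correct. I'll open, lower another 33 mm and watch the force.

Emit:
play_rows(
  dp=[
    [0,0,0],
    [0,0,0],
    [0,0,0],
    [0,0,0],
    [0,0,0],
    [0,0,0],
    [0,0,0],
  ],
  yaw=[0,0,0,0,0,0,0],
  gripper=0.5,
)

```text
t: 10.93
ee_pos: [512.7, 258.8, 52.0]
orientation: [2.224, 2.219, 0.0]
ft_force: [-0.6, -0.8, -1.0]
width: 42.5
grasp_force: 0.0
```

Emit:
play_rows(
  dp=[
    [0,0,-8],
    [0,0,-8],
    [0,0,-6],
    [0,0,-4],
    [0,0,-2],
    [0,0,0],
    [0,0,0],
    [0,0,0],
  ],
  yaw=[0,0,0,0,0,0,0,0],
)

```text
t: 11.6
ee_pos: [512.9, 258.9, 24.1]
orientation: [2.224, 2.219, 0.001]
ft_force: [-0.5, -0.4, -0.7]
width: 43.9
grasp_force: 0.0
```

```bash
python3 - <<'E'
from h import *
o=ctrl.get_obs();print(o["t"],o["ee_pos"],o["width"])
s=grab("scene");C=cloud(s)
p=grab("wrist")
a=cv2.resize(p["pixels"][130:300,160:350],None,fx=2,fy=2,interpolation=2);b=cv2.resize(s["pixels"][130:215,285:380],None,fx=4,fy=4)
cv2.imwrite("pics/w4.png",np.hstack([a,b])[...,::-1])
E
```

```text
11.6 [512.85492602 258.88239654  24.13553895] 43.854463620265825
```

View pics/w4.png

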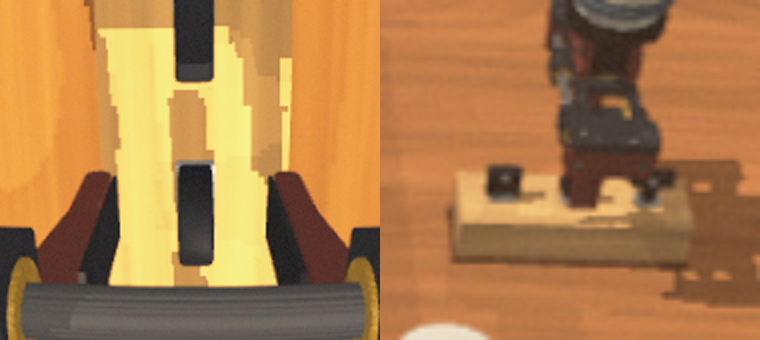

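The key stands between the open pads with the tips just above the block. I'll drop a touch more and close.

Emit:
play_rows(
  dp=[
    [0,0,-3],
    [0,0,0],
    [0,0,0],
    [0,0,0],
    [0,0,0],
    [0,0,0],
    [0,0,0],
    [0,0,0],
  ],
  yaw=[0,0,0,0,0,0,0,0],
  gripper=1,
)

```text
t: 12.37
ee_pos: [512.9, 258.9, 21.1]
orientation: [2.224, 2.219, 0.001]
ft_force: [0.9, 0.2, -0.2]
width: 10.0
grasp_force: 30.0
```

Emit:
play_rows(
  dp=[
    [0,0,0],
    [0,0,0],
  ],
  yaw=[0,0],
)

```text
t: 12.53
ee_pos: [512.9, 258.8, 21.1]
orientation: [2.224, 2.219, 0.001]
ft_force: [1.9, -0.3, 1.3]
width: 9.8
grasp_force: 30.0
```

Gripped (10 mm, 30 N). Lifting and carrying to the lock, turning by +82.5° on the way.

Emit:
play_rows(
  dp=[
    [0,0,3],
    [0,0,8],
    [0,0,14],
    [0,0,20],
    [0,0,20],
    [0,0,20],
    [0,0,15],
    [0,-5,10],
  ],
  yaw=[0,0,0,0,0,0,0,0],
)

```text
t: 13.2
ee_pos: [512.9, 254.5, 133.3]
orientation: [2.223, 2.219, 0.003]
ft_force: [0.7, -0.3, 0.1]
width: 9.8
grasp_force: 30.0
```

Emit:
play_rows(
  dp=[
    [-2,-20,5],
    [-2,-35,0],
    [-2,-35,0],
    [-2,-35,0],
    [-2,-35,0],
    [-2,-35,0],
    [-2,-35,0],
    [-2,-35,0],
  ],
  yaw=[5.5,5.5,5.5,5.5,5.5,5.5,5.5,5.5],
)

```text
t: 13.87
ee_pos: [495.4, -12.9, 136.1]
orientation: [-1.223, -2.892, 0.0]
ft_force: [0.2, -0.2, 0.3]
width: 9.8
grasp_force: 30.0
```

Emit:
play_rows(
  dp=[
    [-2,-35,0],
    [-2,-35,0],
    [-2,-35,0],
    [-2,-35,0],
    [-2,-30,0],
    [-2,-19,0],
    [-2,-5,0],
    [-2,0,0],
  ],
  yaw=[5.5,5.5,5.5,5.5,5.5,5.5,5.5,0],
)

```text
t: 14.53
ee_pos: [479.7, -206.8, 136.0]
orientation: [-0.208, -3.134, -0.0]
ft_force: [-0.4, 1.3, -0.8]
width: 9.8
grasp_force: 30.0
```

```bash
python3 - <<'E'
from h import *
for n in["wrist","top","scene","wrist"]:
    p=grab(n)
    for d in models.landmark_of(p,"keyway")[:1]:
        print(n,d["conf"],np.round(onz(p,*d["location"],96),1),np.round(d["location"],1))
o=ctrl.get_obs();print(o["t"],o["ee_pos"],pose(o)[:3,1],o["qpos"].round(2),o["width"],o["grasp_force"])
np.savez("w5.npz",px=p["pixels"],z=p["range_z"],W=p["W"])
save(p,"w5.png",(150,60,362,220),3.7)
C=cloud(p)
m=(p["range_z"]>0)&(abs(C[...,2]-95)<3)&(abs(C[...,0]-530)<140)&(abs(C[...,1]+205)<160)
print(cv2.minAreaRect(C[m][:,:2].astype(np.float32)))
t=np.linalg.inv(p["W"])
c0=t@np.array([481,-205,96,1.])
x,y,z=c0[0],-c0[1],-c0[2];r=np.hypot(x,y);th=np.arctan2(r,z);print("pred px",p["cx"]+p["fx"]*th*x/r,p["cy"]+p["fy"]*th*y/r)
E
```

```text
wrist 0.78 [ 476.1 -205.8   96. ] [255.5 193.6]
scene 0.8 [ 470.7 -208.9   96. ] [193.4 154.6]
wrist 0.78 [ 476.4 -205.2   96. ] [253.4 193.1]
14.9333 [ 480.80098465 -204.58198084  136.02854183] [1.32467359e-01 9.91187368e-01 2.01752636e-05] [-0.43  0.34  1.89  0.    0.91 -1.86] 9.896067857718972 29.98540699481964
((527.2750244140625, -213.37753295898438), (243.01303100585938, 200.9108428955078), 82.24250793457031)
pred px 254.3780337390796 198.3511399425048
```

View pics/w5.png

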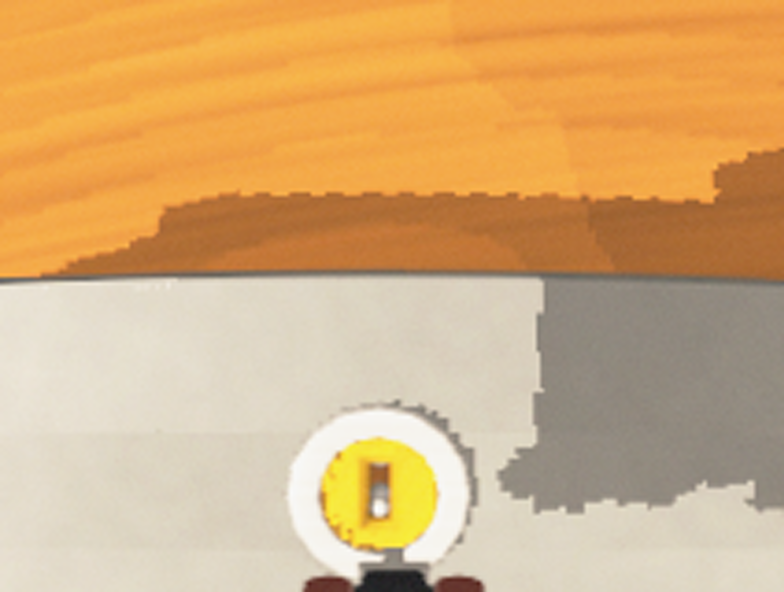

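The plug and keyway show clearly at about px (252.7,193.5), and the lid edge is level with the image, so the yaw is right. Now a precise plug centre.

```bash
python3 - <<'E'
from h import *
p=grab("wrist");o=ctrl.get_obs();print(o["t"],o["ee_pos"],np.degrees(np.arctan2(*pose(o)[1::-1,1])))
im=p["pixels"].astype(int);C=cloud(p)
near=np.hypot(C[...,0]-476,C[...,1]+205.5)<30
m=near&(im[...,0]>120)&(im[...,2]<0.55*im[...,0])
def rect(mm):
    v,u=np.nonzero(mm);P=np.array([onz(p,a,b,96)[:2] for a,b in zip(u,v)],np.float32);return P
P=rect(m);print("plug",cv2.minEnclosingCircle(P),P.min(0),P.max(0))
hull=cv2.convexHull(P)[:,0]; A=np.c_[2*hull,np.ones(len(hull))];s=np.linalg.lstsq(A,(hull**2).sum(1),rcond=None)[0];print("circlefit",s[:2],np.sqrt(s[2]+s[:2]@s[:2]))
n=near&(im.min(-1)>235);n=n&(C[...,2]>93);Q=rect(n)
hull=cv2.convexHull(Q)[:,0];print("ring",cv2.minEnclosingCircle(Q),Q.min(0),Q.max(0))
M=cv2.moments(cv2.convexHull(P));print(M["m10"]/M["m00"],M["m01"]/M["m00"])
# visible blade tip px
v,u=np.nonzero((abs(C[...,2]-135)<12)&(np.hypot(C[...,0]-481,C[...,1]+205)<20));print(len(u),u.min() if len(u) else 0,u.max() if len(u) else 0,[np.round(C[a,b],1) for a,b in list(zip(v,u))[:6]])
E
```

```text
14.9833 [ 480.82179941 -204.65484043  136.02042802] 82.39281356965145
plug ((586.5673217773438, -228.62184143066406), 125.29347229003906) [ 463.51044 -349.46994] [ 650.5903   -120.173256]
circlefit [ 578.50935013 -223.33616731] 114.91637182360026
ring ((476.46240234375, -206.8945770263672), 19.721240997314453) [ 457.36365 -226.51582] [ 493.88638 -187.28572]
574.8847597135624 -223.61414792161202
24 253 258 [array([ 475.5, -205.2,  138.5]), array([ 475. , -204.4,  140.3]), array([ 475.5, -203.8,  139. ]), array([ 475.5, -203.1,  139.3]), array([ 475.5, -202.4,  139.6]), array([ 475.9, -201.7,  138.7])]
```

```bash
python3 - <<'E'
from h import *
p=grab("wrist");o=ctrl.get_obs()
im=p["pixels"].astype(int);C=cloud(p)
win=np.zeros(im.shape[:2],bool);win[172:212,232:274]=1
m=win&(im[...,0]>150)&(im[...,2]<0.5*im[...,0]);v,u=np.nonzero(m);print(u.min(),u.max(),v.min(),v.max())
P=np.array([onz(p,a,b,96)[:2] for a,b in zip(u,v)],np.float32)
print("plug",cv2.minEnclosingCircle(P),P.min(0),P.max(0))
# keyway: non-yellow within plug
k=np.zeros_like(m);h=cv2.convexHull(np.c_[u,v].astype(np.int32));kk=np.zeros(m.shape,np.uint8);cv2.fillConvexPoly(kk,h,1)
k=(cv2.erode(kk,np.ones((5,5)))>0)&~m
v,u=np.nonzero(k);P=np.array([onz(p,a,b,96)[:2] for a,b in zip(u,v)],np.float32);print("slot",u.min(),u.max(),v.min(),v.max(),cv2.minAreaRect(P),P.mean(0))
b=(abs(C[...,2]-140)<8)&(np.hypot(C[...,0]-481,C[...,1]+205)<20)
for r in range(200,218):
    c=np.nonzero(b[r])[0]
    if len(c):print(r,c.min(),c.max(),C[r,c].mean(0).round(1))
for r in range(184,218,2): print(r,im[r,244:266].sum(-1)//3)
E
```

```text
237 268 178 207
plug ((476.55047607421875, -206.52313232421875), 13.282381057739258) [ 463.53076 -219.36592] [ 489.15698 -193.46262]
slot 250 255 185 199 ((475.55926513671875, -206.03515625), (4.18139123916626, 12.092986106872559), 82.01329040527344) [ 476.6517 -206.2106]
208 253 258 [ 475.5 -203.5  139.1]
209 253 258 [ 475.5 -203.5  141.3]
210 253 258 [ 475.6 -203.5  143.2]
211 253 258 [ 475.5 -203.4  145.5]
184 [179 176 176 167 161 164 162 169 179 179 177 174 174 176 178 178 179 181
 179 179 178 206]
186 [176 179 177 168 155 143 111  97 102 100 101 132 166 174 174 179 180 182
 181 179 178 180]
188 [180 178 177 165 151 141 112 101 101 100  97 130 167 174 179 180 181 181
 181 181 180 179]
190 [180 179 178 165 151 139 111 107 111 114 106 132 165 175 178 182 181 180
 178 180 180 180]
192 [180 180 177 164 148 136 124 134 151 158 155 157 172 175 176 178 181 180
 181 181 180 179]
194 [179 180 177 166 150 132 120 150 173 167 144 148 169 176 176 181 179 181
 180 180 180 181]
196 [181 181 176 165 147 135 139 231 244 238 207 172 170 173 179 180 179 181
 180 180 179 180]
198 [180 179 178 166 1
[... 227 characters left out ...]
6 178 182 181 178
 180 178 181 195]
204 [161 168 177 178 179 180 176 176 180 178 178 180 178 180 181 181 180 182
 181 173 190 238]
206 [154 146 168 178 174 176 178 179 181 178 177 180 180 180 179 182 188 199
 220 240 244 243]
208 [243 232 196 165 155 144 131 119 109 119 131 133 134 133 131 203 240 244
 244 244 244 244]
210 [243 243 242 243 242 242 242 242 243 221 148 134 133 136 133 222 242 242
 242 242 242 242]
212 [241 240 221 156 137 136 133 134 136 134 137 137 137 135 135 132 132 135
 137 131 135 149]
214 [241 242 230 183 129  79  66  54  56  54  58  55  56  55  56  56  55  57
  54  95 139 159]
216 [174 198 200 148  57  35  36  36  37  37  34  36  34  36  37  33  36  38
  36  41  82 157]
```

Shift needed is about (-4.5, -1.8). Apply it and descend to just above the face.

Emit:
play_rows(
  dp=[
    [-2.5,-1,0],
    [-2,-0.8,-4],
    [0,0,-8],
    [0,0,-8],
    [0,0,-6],
    [0,0,0],
    [0,0,0],
  ],
  yaw=[0,0,0,0,0,0,0],
)

```text
t: 15.62
ee_pos: [475.7, -206.9, 109.2]
orientation: [-0.209, -3.133, -0.001]
ft_force: [-0.3, -0.2, 0.0]
width: 9.9
grasp_force: 30.0
```

```bash
python3 - <<'E'
from h import *
p=grab("wrist");o=ctrl.get_obs();print(o["t"],o["ee_pos"],o["ft_force"])
im=p["pixels"].astype(int);C=cloud(p)
b=(C[...,2]>106)&(C[...,2]<130)&(np.hypot(C[...,0]-477,C[...,1]+206)<20)
for r in range(195,225):
    c=np.nonzero(b[r])[0]
    if len(c):print(r,c.min(),c.max(),C[r,c].mean(0).round(1))
save(p,"w6.png",(210,160,305,225),8)
E
```

```text
15.6667 [ 476.06528401 -207.01796045  109.63419282] [-0.68959674  0.26301588 -0.96494584]
208 253 258 [ 470.3 -205.7  112.7]
209 253 258 [ 470.5 -205.7  114.3]
210 253 258 [ 470.5 -205.7  116.6]
211 253 258 [ 470.4 -205.7  118.7]
```

View pics/w6.png

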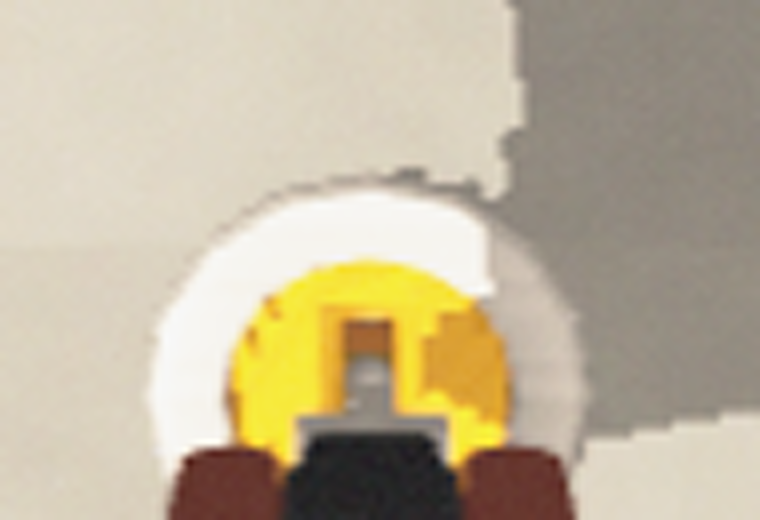

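Blade and keyway line up (both at crop column ~370). Descending gently.

Emit:
play_rows(
  dp=[
    [0.2,0,-3],
    [0,0,-3],
    [0,0,-2],
    [0,0,-2],
    [0,0,-2],
    [0,0,0],
  ],
  yaw=[0,0,0,0,0,0],
)

```text
t: 16.17
ee_pos: [476.1, -206.9, 97.6]
orientation: [-0.209, -3.134, -0.0]
ft_force: [-0.5, 0.8, -1.4]
width: 9.6
grasp_force: 30.0
```

Emit:
play_rows(
  dp=[
    [0,0,-2],
    [0,0,-2],
    [0,0,-2],
    [0,0,-2],
    [0,0,0],
    [0,0,0],
  ],
  yaw=[0,0,0,0,0,0],
)

```text
t: 16.67
ee_pos: [475.3, -206.7, 89.6]
orientation: [-0.209, -3.133, -0.001]
ft_force: [-2.9, 1.5, -0.4]
width: 9.5
grasp_force: 30.0
```

Emit:
play_rows(
  dp=[
    [0,0,-2],
    [0,0,-2],
    [0,0,-2],
    [0,0,-2],
    [0,0,0],
    [0,0,0],
  ],
  yaw=[0,0,0,0,0,0],
)

```text
t: 17.17
ee_pos: [476.7, -207.2, 81.9]
orientation: [0.209, 3.134, -0.0]
ft_force: [-1.6, 0.1, 0.3]
width: 10.0
grasp_force: 30.0
```

Emit:
play_rows(
  dp=[
    [0,0,-2],
    [0,0,-2],
    [0,0,-2],
    [0,0,-2],
    [0,0,-1],
    [0,0,0],
    [0,0,0],
  ],
  yaw=[0,0,0,0,0,0,0],
)

```text
t: 17.75
ee_pos: [476.4, -207.2, 72.9]
orientation: [0.209, 3.134, -0.0]
ft_force: [-1.1, -1.1, 0.3]
width: 9.8
grasp_force: 30.0
```

```bash
python3 - <<'E'
from h import *
o=ctrl.get_obs();print(o["t"],o["ee_pos"],o["ft_force"],o["moment"])
p=grab("wrist")
save(p,"w7.png",(210,160,305,225),8)
C=cloud(p)
for r in range(196,226):print(r,C[r,[240,252,255,258]][:,2].round(0),C[r,255].round(0))
E
```

```text
17.75 [ 476.44532788 -207.16033262   72.90625755] [-1.14925001 -1.05977187  0.2577003 ] [-0.1099862   0.22945519 -0.05114531]
196 [93. 96. 98. 97.] [ 456. -204.   98.]
197 [94. 98. 97. 97.] [ 457. -204.   97.]
198 [95. 98. 98. 97.] [ 457. -204.   98.]
199 [97. 97. 98. 97.] [ 458. -205.   98.]
200 [98. 99. 98. 98.] [ 459. -205.   98.]
201 [98. 98. 98. 97.] [ 460. -205.   98.]
202 [98. 98. 97. 97.] [ 460. -205.   97.]
203 [97. 98. 99. 99.] [ 460. -205.   99.]
204 [97. 98. 97. 98.] [ 462. -205.   97.]
205 [ 98.  97. 272.  98.] [ 407. -197.  272.]
206 [97. 98. 97. 98.] [ 463. -205.   97.]
207 [97. 95. 95. 95.] [ 464. -205.   95.]
208 [99. 94. 94. 94.] [ 465. -205.   94.]
209 [98. 95. 95. 95.] [ 466. -206.   95.]
210 [98. 95. 95. 95.] [ 466. -206.   95.]
211 [98. 94. 95. 95.] [ 467. -206.   95.]
212 [97. 97. 98. 98.] [ 466. -206.   98.]
213 [ 95.  99.  98. 100.] [ 467. -206.   98.]
214 [ 95. 111. 111. 110.] [ 463. -205.  111.]
215 [ 95. 116. 115. 116.] [ 462. -205.  115.]
216 [111. 116. 116. 116.] [ 463. -205.  116.]
217 [113. 119. 117. 117.] [ 463. -205.  117.]
218 [114. 118. 118. 118.] [ 463. -205.  118.]
219 [114. 119. 120. 120.] [ 463. -205.  120.]
220 [117. 121. 120. 120.] [ 464. -205.  120.]
221 [118. 121. 122. 121.] [ 463. -205.  122.]
222 [120. 122. 121. 123.] [ 464. -205.  121.]
223 [121. 122. 123. 123.] [ 464. -205.  123.]
224 [122. 122. 122. 123.] [ 465. -205.  122.]
225 [124. 124. 123. 123.] [ 465. -205.  123.]
```

View pics/w7.png

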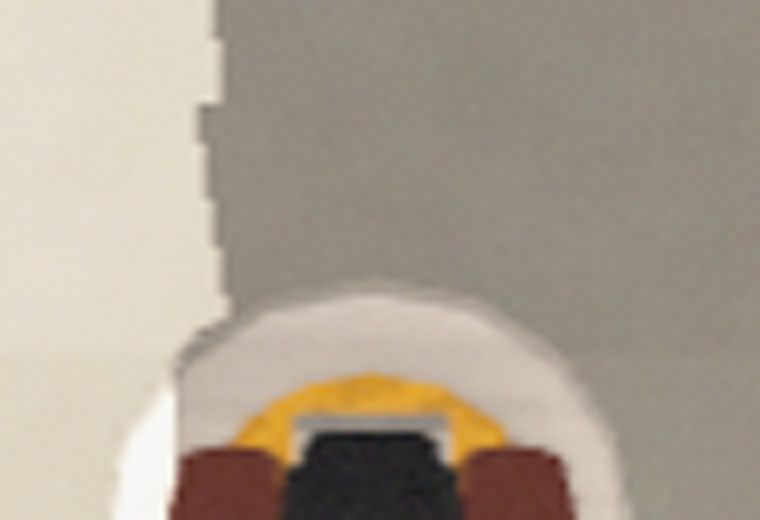

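The key hasn't slipped in the fingers and the collar is nearly on the face. Press home with a little jiggle.

Emit:
play_rows(
  dp=[
    [0,0,-1],
    [0,0,-1],
    [0,0,-0.5],
    [0,0,0],
    [0,0,0],
    [0,0,0],
  ],
  yaw=[0,1,-2,1,0,0],
)

```text
t: 18.3
ee_pos: [476.7, -207.2, 71.6]
orientation: [0.208, 3.134, -0.0]
ft_force: [-5.6, 1.0, 16.0]
width: 9.9
grasp_force: 30.0
```

Emit:
play_rows(
  dp=[
    [0,0,-1],
    [0,0,0],
    [0,0,0],
    [0,0,0],
  ],
  yaw=[0,1.5,-1.5,0],
)

```text
t: 18.63
ee_pos: [476.9, -207.2, 71.5]
orientation: [0.21, 3.133, -0.001]
ft_force: [-7.8, 2.9, 24.5]
width: 10.2
grasp_force: 30.0
```

Stiff stop at 71.5, so it's fully home. Now turn clockwise.

Emit:
play_rows(
  dp=[
    [0,0,0.5],
    [0,0,0],
    [0,0,0],
    [0,0,0],
    [0,0,0],
    [0,0,0],
    [0,0,0],
    [0,0,0],
  ],
  yaw=[-3,-5,-5,-5,-5,-5,0,0],
)

```text
t: 19.3
ee_pos: [477.0, -207.0, 71.5]
orientation: [0.961, 2.99, 0.0]
ft_force: [-6.0, 2.7, 18.9]
width: 9.6
grasp_force: 30.0
```

```bash
python3 - <<'E'
from h import *
o=ctrl.get_obs();print(o["t"],o["ee_pos"],np.degrees(np.arctan2(*pose(o)[1::-1,1])),o["ft_force"],o["moment"],o["width"])
E
```

```text
19.3 [ 476.97173241 -206.9657407    71.5308431 ] 54.37002340307886 [-6.02545415  2.74974365 18.86042076] [0.61542068 0.99174723 0.04562242] 9.562094352339109
```

Emit:
play_rows(
  dp=[
    [0,0,0],
    [0,0,0],
    [0,0,0],
    [0,0,0],
    [0,0,0],
    [0,0,0],
    [0,0,0],
    [0,0,0],
  ],
  yaw=[-6,-6,-6,-6,-6,-6,-6,-6],
)

```text
t: 19.97
ee_pos: [477.7, -206.8, 71.6]
orientation: [2.099, 2.335, 0.003]
ft_force: [-2.7, 5.4, 18.5]
width: 9.4
grasp_force: 30.0
```

Emit:
play_rows(
  dp=[
    [0,0,0],
    [0,0,0],
    [0,0,0],
    [0,0,0],
    [0,0,0],
    [0,0,0],
  ],
  yaw=[-6,-5,-4,-3,0,0],
)

```text
t: 20.47
ee_pos: [477.9, -207.0, 71.6]
orientation: [2.434, 1.984, 0.003]
ft_force: [-2.6, 4.1, 17.5]
width: 9.8
grasp_force: 30.0
```

```bash
python3 - <<'E'
from h import *
o=ctrl.get_obs();print(o["t"],o["ee_pos"],np.degrees(np.arctan2(*pose(o)[1::-1,1])),o["ft_force"],o["moment"],o["width"],o["grasp_force"])
p=grab("wrist");q=grab("scene")
a=cv2.resize(p["pixels"][130:240,190:320],None,fx=4,fy=4);b=cv2.resize(q["pixels"][100:210,150:215],None,fx=4,fy=4)
cv2.imwrite("pics/w8.png",np.hstack([a,b])[...,::-1])
E
```

```text
20.4667 [ 477.85447825 -206.96624769   71.56831397] -11.6276197883679 [-2.56079256  4.14581315 17.47032205] [0.84050151 0.48346943 0.11414934] 9.761092126319522 30.010116398334503
```

View pics/w8.png

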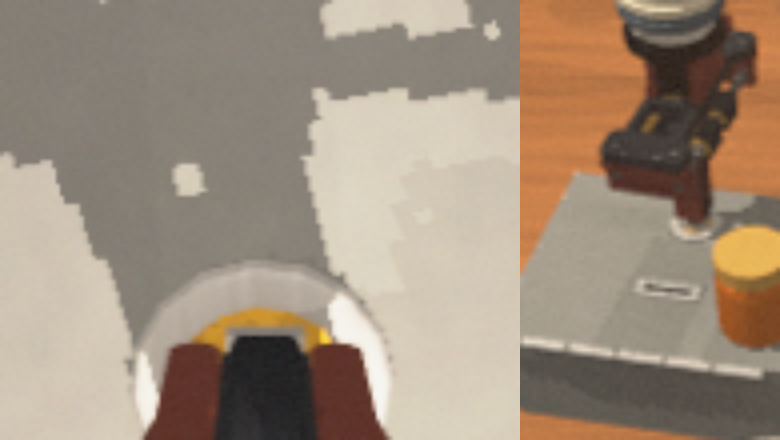

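Turned 94° with 0.11 N·m reaction. I'll nudge a little further to sit against the stop.

Emit:
play_rows(
  dp=[
    [0,0,0],
    [0,0,0],
    [0,0,0],
    [0,0,0],
    [0,0,0],
    [0,0,0],
  ],
  yaw=[-2,-2,0,0,0,0],
)

```text
t: 21.07
ee_pos: [477.7, -206.9, 71.6]
orientation: [2.501, 1.898, 0.003]
ft_force: [-3.3, 4.5, 17.6]
width: 9.6
grasp_force: 30.0
```

```bash
python3 - <<'E'
from h import *
o=ctrl.get_obs();print(o["t"],o["ee_pos"],np.degrees(np.arctan2(*pose(o)[1::-1,1])),o["ft_force"],o["moment"],o["width"],o["grasp_force"])
E
```

```text
21.0667 [ 477.66312336 -206.87835446   71.55453295] -15.612247478187504 [-3.34697455  4.49596153 17.61408256] [0.8714687  0.62589184 0.08044556] 9.580948165481859 30.02813458442688
```

```bash
python3 -c "
from workcell import ticket
print(ticket.close_job())"
```

```text
the job is handed in; nothing more can be done
None
```

I handed the job in at about 21 s: the round key is fully home in the lock, turned about 90° clockwise (the gripper turned 98°, including key play), and still gripped at 30 N against the spring; no verdict came back.

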